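# Free the walnut biscuit mould from its drying clamp

### The job

Free the dark walnut biscuit mould from its drying clamp: swing that clamp's hold-down bar up until it stands open, then slide the mould straight out of the open end, flat along the worktop, until all of it is just clear of the clamp, and let go. Leave the bar standing up and leave the pale mould clamped.

Things in the scene. Friction and masses are not known exactly. Their poses are not given: they have to be found in the camera images.
- walnut_clamp: Fixed clamp of the dark mould (the pale one's is its twin): beech U-frame, rails 14 mm high, 12 thick, at x = ±39 mm beside a 66 mm channel without floor. Origin: channel centre, on the worktop; z up. The channel runs along y, from the closed end (y = -50 mm) to the open end (y = +50 mm) where the mould leaves. Bar hinge: x = +65 mm, 28 mm up, axis along y.
- walnut_bar (a joint): Its steel bar, 24 mm wide, underside 24 mm up, over the mould along x. Ends in a loop (70 mm clear inside along y, 59 mm behind the grip's axis) with a green round grip, 14 mm thick, 84 long, along y. Bar down: grip centre at clamp x = -125, y = 0, z = 50 mm. Rad: 0 down, 1.57 upright, 1.75 stop; the grip swings up towards +x. Stiff (lifts with 5 N), stays where left.
- walnut_mould: Dark loose block, 60 (x) x 140 (y) x 22 mm, 0.2-0.4 kg, on the worktop in the channel, axes as the clamp's. Origin: centre of underside, at clamp y = +25 mm; all out past y = +120. Upright knob 24 (x) x 30 (y) mm at y = +53 from the origin, top 69 mm up, outside the clamp. A rib (12 mm higher) at the -y end catches on the bar unless that is raised past 0.6 rad.
- pale_bar (a joint): Hold-down bar of the twin clamp, which holds the pale mould (light wood, same shape). Rad: 0 = down, as it must stay.
There are look-alikes about, which are no part of the job. What is shaped like the walnut_mould but green or red is not meant.

How it is judged:
By the outcome, as a careful person would: the job done as asked, in the order asked, and still so for the second after the job is handed in, with the robot touching nothing.
It also fails if it takes over 45 s, if anything falls off the work surface, if the arm or the gripper's body presses on something with over 40 N, if the wrist force passes 120 N, or if a joint passes its speed limit or range.

### The arm

A 6-joint arm with a two-finger parallel gripper is mounted at the origin on the work surface. World frame = base frame: x ahead of the robot, y to its left, z up, the work surface at z = 0. Lengths are in mm, angles in rad, forces in N, time in s.
With the tool pointing down it reaches from about 375 to 900 mm from the base axis. Payload 3.1 kg.
Tool frame: the origin (TCP) lies midway between the tips of the shut fingers; the grasp point (between the pads) lies 19 mm behind it; z points along the fingers, y is the line along which they close (so a half turn about z gives the same grasp; the last joint's range is limited). The gripper opens to 85 mm and grips with 20 to 120 N. Pads are 22 mm wide; open, the fingers measure 114 mm over their backs; the gripper's body (76 mm by 85 mm) begins 54 mm behind the grasp point. The pads swing forward as they close: fully open they stand 13 mm farther back than shut.
Start: joints at [-1.484, 0.527, 1.433, -0, 1.181, -0.178], TCP at [163.597, -603.186, 231.31] pointing down, gripper open.
Joint ranges: [-3.08, 3.08], [-0.75, 2.2], [0.22, 2.44], [-1.43, 4.57], [0, 2.65], [-2.85, 2.85]. Speed limits (rad/s): [2.79, 2.79, 3.14, 3.14, 3.14, 3.14].

### API

Orientations are given as a unit quaternion [w, x, y, z].
In Python, from station import status, optics, order gives the robot as it stands.
- The arm moves only by the tool play_rows, never from a script. Its argument "moves" is a list of rows, each an object of numbers: "x", "y", "z": the shift along the tool's x, y, z in cm; "wx", "wy", "wz": the turn, a rotation vector about the tool's x, y, z in rad; "gripper": the closure, from -1 (fully open) to 1 (shut). A call has 1 to 8 rows; each row shifts and turns the commanded pose from where the row before left it, along the tool's axes as they then stand; what a row does not reach is not made up. A row lasts 1/12 s, in which the tool goes at most 41.7 mm and 7.16 degrees, less where a joint would pass 70% of its speed; a pose out of reach is approached as far as the arm can. A call with a gripper value outside its range is refused whole. The fingers move at their own pace and stop on an object; the grip force is fixed at half the most. Time passes only in rows, so rows that do not move let the fingers close. It gives the time, the measured TCP pose, the force, the opening and the grip force at its end, in the units of the state.
- status.state(): the state, without advancing time (a new reading comes with each control period).
- optics.grab_frame(name): name is "scene" or "side" or "wrist"; returns the picture (480x640x3 uint8, red, green, blue); there is no depth.
- optics.camera_params(name): a dict with "fx", "fy", "cx", "cy" (pixels), "eye" and "rotation" of the camera in the world. Camera axes: x right, y down, z forward; pixel columns grow to the right and rows downward; lengths in mm; the calibration is good to about 2 mm. A picture is of the moment at which its call begins: read the wrist's pose just before it. camera_params takes no time and is no camera call; for the wrist camera it gives the pose at the moment of the call.
- order.job_done(): hands the job in; it is judged then, once.
The state is a dict: "time": time; "q": joint angles; "qd": joint speeds; "joint_efforts": joint torques, N m; "tcp_pos": TCP position; "tcp_rot": TCP orientation; "ft_force": force on the tool from outside, world axes, zero at the start; "wrist_torque": the same for the moment, N m; "width": finger opening in mm; "grip_force": force on a finger pad.
Only numpy, scipy, OpenCV 4.12 (cv2) and the standard library are available. Lean on these libraries where they do the work, as an engineer would, in place of code of your own. Each camera call takes 0.05 s, during which the arm holds its last target. There are 200 camera calls.

## Working session

There is one attempt and no reset: what is moved stays moved. The work goes in short steps, Python scripts to look and compute and a tool call to move; the robot and the scene stay as the last step left them, time stands still between calls to the robot, and variables do not carry over. Pictures are saved under pics/ and viewed, at most 12 in all, crops included, and the job is handed in when it is done.

Besides the shell and the picture viewer there is one more tool, called after "Request:" by a JSON object that holds its "name" and its "arguments". play_rows: Moves the arm, as the interface text tells. Its arguments: {"type":"object","properties":{"moves":{"type":"array"}},"required":["moves"]}

```bash
ls; mkdir -p pics
python3 - <<'E'
from station import status, optics
import cv2
s=status.state(); print(s)
for n in("scene","side"):
    p=optics.camera_params(n); print(n,p)
    cv2.imwrite(f"pics/{n}0.png",optics.grab_frame(n)[:,:,::-1])
E
```

```text
pics
{'time': 0.0, 'q': array([-1.48448830e+00,  5.28487562e-01,  1.43390792e+00, -7.17339913e-07,
        1.18138313e+00, -1.78498439e-01]), 'qd': array([ 0.00108429, -0.00010039,  0.00092458,  0.00027797, -0.00093981,
        0.00190671]), 'joint_efforts': array([-4.94553242e-04, -4.42356992e+01, -1.78024596e+01, -1.54453073e-04,
        8.41315807e-03,  1.49485612e-05]), 'tcp_pos': array([ 163.5430864 , -602.48246448,  230.31868098]), 'tcp_rot': array([-1.09183140e-03,  9.91246880e-01,  1.32016776e-01,  5.00318484e-05]), 'ft_force': array([-0.33784702, -0.38807176,  0.10600978]), 'wrist_torque': array([ 0.0182446 ,  0.01449782, -0.03676495]), 'grip_force': 0.0, 'width': 85.77426545737879}
scene {'fx': 483.7996805679826, 'fy': 483.7996805679826, 'cx': 314.4621308831549, 'cy': 239.83650794049808, 'eye': array([1160.43350903,  197.24810695,  661.64457408]), 'rotation': array([-0.20435356,  0.41409522,  0.79123111, -0.40089662])}
side {'fx': 570.5687476642626, 'fy': 570.5687476642626, 'cx': 321.9571332932592, 'cy': 228.86772877983597, 'eye': array([ 59.62526937, 836.4242596 , 823.01830796]), 'rotation': array([ 0.09122837, -0.1742905 ,  0.85954662, -0.47167765])}
```

View pics/scene0.png

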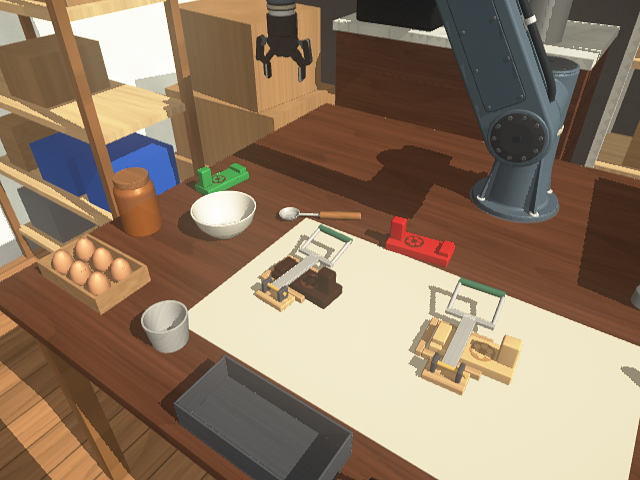

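View pics/side0.png

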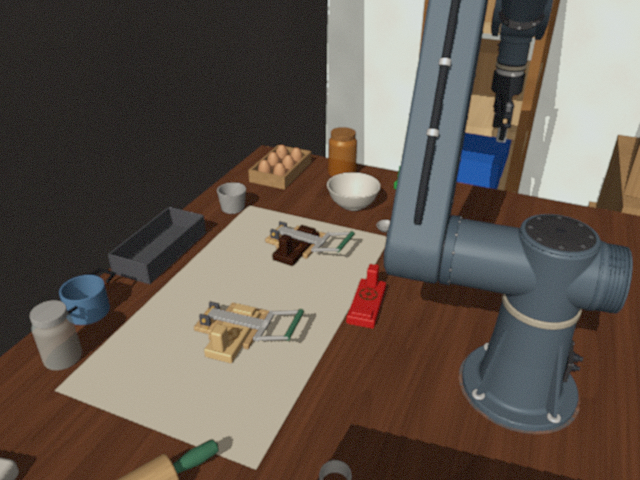

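Candidates: the walnut mould at scene (313,282), held by the walnut clamp with its green grip at (335,232). The pale mould is at (490,345) with its grip at (478,288), the red look-alike at (420,245) and the green one at (222,178). I choose the dark one at (313,282), which is at side view (297,245), and check it in a close crop.

```bash
cat > h.py <<'E'
import numpy as np, cv2
from scipy.spatial.transform import Rotation as R
from scipy.optimize import least_squares
from station import status, optics
def Q(q): return R.from_quat(np.r_[q[1:],q[0]])
def proj(c,P):
    v=Q(c['rotation']).inv().apply(np.atleast_2d(P)-c['eye'])
    return np.c_[c['fx']*v[:,0]/v[:,2]+c['cx'],c['fy']*v[:,1]/v[:,2]+c['cy']]
def ray(c,u,z):
    d=Q(c['rotation']).apply([(u[0]-c['cx'])/c['fx'],(u[1]-c['cy'])/c['fy'],1])
    return c['eye']+d*(z-c['eye'][2])/d[2]
E
python3 - <<'E'
from h import *
a=cv2.imread("pics/scene0.png")[215:315,245:365]; b=cv2.imread("pics/side0.png")[210:275,255:365]
A=cv2.resize(a,(480,400),interpolation=2); B=cv2.resize(b,(660,390),interpolation=2)
A=cv2.resize(a,None,fx=5,fy=5,interpolation=2)
cv2.imwrite("pics/c1.png",A)
B=cv2.resize(b,None,fx=6,fy=6,interpolation=2); cv2.imwrite("pics/c2.png",B)
E
```

```text
(no output)
```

View pics/c1.png

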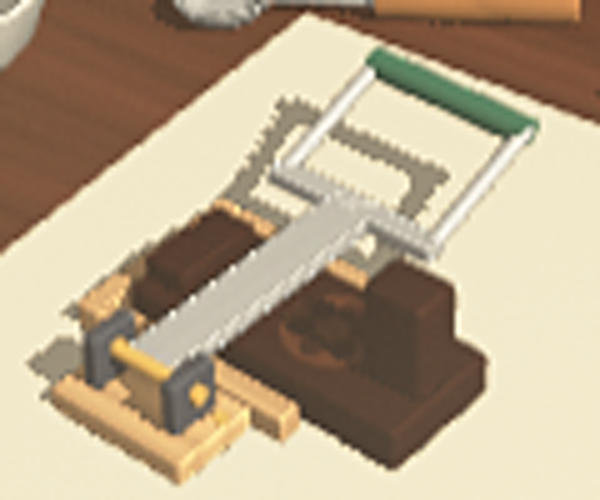

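View pics/c2.png

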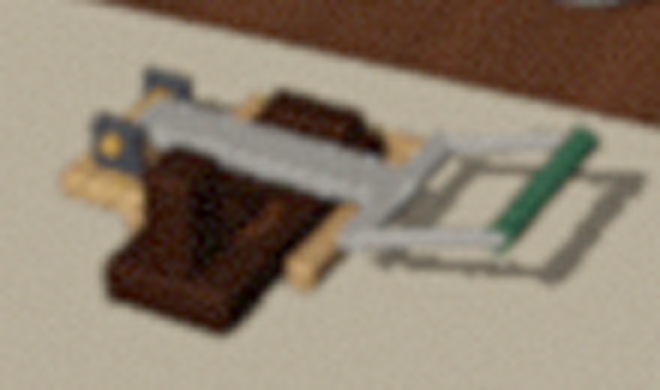

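The crop shows the dark mould under a lowered steel bar. The knob is at the right (crop 410,300), the hinge at lower left (150,370), and the green grip runs from (372,60) to (535,128). The open end is at lower right. Next I fit the pose.

Run:
```python
from h import *
S=[((-125,-40,50),(376,62)),((-125,40,50),(530,126)),((30,95,0),(394,468)),((30,95,22),(395,432)),((-30,95,22),(485,352)),((12,93,69),(407,312)),((-12,93,69),(455,285)),((12,63,69),(368,283)),((-12,63,69),(402,260))]
D=[((-125,-40,50),(583,138)),((-125,40,50),(505,238)),((-30,95,0),(228,333)),((30,95,0),(110,295)),((30,95,22),(108,268))]
cs,cd=optics.camera_params("scene"),optics.camera_params("side")
def W(p,P): return R.from_euler('z',p[2]).apply(P)+[p[0],p[1],0]
def f(p,w=(1,1)):
    r=[]
    for c,L,o,k in((cs,S,(245,215),5),(cd,D,(255,210),6)):
        r.append(proj(c,W(p,[a for a,_ in L]))-(np.array([b for _,b in L])/k+o))
    return np.vstack(r).ravel()
g=ray(cs,(245+397/5,215+468/5),0); print(g)
for y0 in(0,1.5,3,-1.5):
    r=least_squares(f,[g[0],g[1],y0],x_scale=[100,100,1],loss='soft_l1'); print(r.x,r.cost)
    if r.cost<60: print(f(r.x).reshape(-1,2).round(1).tolist()); np.save("pose.npy",r.x); print(W(r.x,[(-125,0,50),(0,78,60),(0,175,0),(65,0,28)]).round(1))
```

```text
[ 603.34771843 -176.39096609    0.        ]
[ 5.69294254e+02 -2.67287069e+02 -8.99863161e-02] 11.462683146733571
[[0.5, -0.0], [-1.1, 1.0], [-0.2, 1.5], [-0.4, 0.4], [0.9, 0.0], [2.6, 0.4], [0.9, -0.7], [-2.0, -0.5], [-0.8, -2.1], [1.4, -0.0], [0.2, -0.7], [0.7, 1.2], [-0.7, 0.7], [-0.7, -2.2]]
[[ 444.8 -256.1   50. ]
 [ 576.3 -189.6   60. ]
 [ 585.   -93.     0. ]
 [ 634.  -273.1   28. ]]
[ 5.69294255e+02 -2.67287069e+02 -8.99863129e-02] 11.462683146733523
[[0.5, -0.0], [-1.1, 1.0], [-0.2, 1.5], [-0.4, 0.4], [0.9, 0.0], [2.6, 0.4], [0.9, -0.7], [-2.0, -0.5], [-0.8, -2.1], [1.4, -0.0], [0.2, -0.7], [0.7, 1.2], [-0.7, 0.7], [-0.7, -2.2]]
[[ 444.8 -256.1   50. ]
 [ 576.3 -189.6   60. ]
 [ 585.   -93.     0. ]
 [ 634.  -273.1   28. ]]
[ 577.36607157 -124.52500424    2.90957426] 750.9056475687773
[ 5.69294257e+02 -2.67287068e+02 -8.99862834e-02] 11.462683146737781
[[0.5, -0.0], [-1.1, 1.0], [-0.2, 1.5], [-0.4, 0.4], [0.9, 0.0], [2.6, 0.4], [0.9, -0.7], [-2.0, -0.5], [-0.8, -2.1], [1.4, -0.0], [0.2, -0.7], [0.7, 1.2], [-0.7, 0.7], [-0.7, -2.2]]
[[ 444.8 -256.1   50. ]
 [ 576.3 -189.6   60. ]
 [ 585.   -93.     0. ]
 [ 634.  -273.1   28. ]]
```

The fit is consistent to 1–2 px: clamp at (569,-267), yaw -0.09, grip at (445,-256,50), all within reach. I move above the grip and turn so the jaws close along clamp x.

Request:
{"name": "play_rows", "arguments": {"moves": [{"x": 2.6, "y": -1.86, "z": 0.4, "gripper": -1}, {"x": 2.6, "y": -1.86, "z": 0.4, "gripper": -1}, {"x": 2.6, "y": -1.86, "z": 0.4, "gripper": -1}, {"x": 2.6, "y": -1.86, "z": 0.4, "gripper": -1}, {"x": 2.6, "y": -1.86, "z": 0.4, "gripper": -1}, {"x": 2.6, "y": -1.86, "z": 0.4, "gripper": -1}, {"x": 2.6, "y": -1.86, "z": 0.4, "gripper": -1}, {"x": 2.6, "y": -1.86, "z": 0.4, "gripper": -1}]}}

```text
validation failed for argument at $.mo...
```

Request:
{"name": "play_rows", "arguments": {"moves": [{"x": 2.6, "y": -1.86, "z": 0.4, "gripper": -1}, {"x": 2.6, "y": -1.86, "z": 0.4, "gripper": -1}, {"x": 2.6, "y": -1.86, "z": 0.4, "gripper": -1}, {"x": 2.6, "y": -1.86, "z": 0.4, "gripper": -1}, {"x": 2.6, "y": -1.86, "z": 0.4, "gripper": -1}, {"x": 2.6, "y": -1.86, "z": 0.4, "gripper": -1}, {"wz": -0.12, "gripper": -1}, {"wz": -0.12, "gripper": -1}]}}

```text
validation failed for argument at $.mo...
```

Request:
{"name": "play_rows", "arguments": {"moves": [{"wz": -0.122, "gripper": -1}, {"wz": -0.122, "gripper": -1}, {"wz": -0.122, "gripper": -1}, {"wz": -0.122, "gripper": -1}, {"wz": -0.122, "gripper": -1}, {"wz": -0.122, "gripper": -1}, {"wz": -0.122, "gripper": -1}, {"wz": -0.122, "gripper": -1}]}}

```text
validation failed for argument at $.mo...
```

```bash
cat >> h.py <<'E'
def pose():
    s=status.state(); return s['tcp_pos'],Q(s['tcp_rot'])
def cl(P): # world->clamp
    p=np.load("pose.npy"); return R.from_euler('z',-p[2]).apply(np.atleast_2d(P)-[p[0],p[1],0])
def go(C): # tool-frame shift to bring TCP to clamp point C (cm), and rotation vector to ideal jaws-along-clamp-x, down
    p=np.load("pose.npy"); t,r=pose(); w=R.from_euler('z',p[2]).apply(C)+[p[0],p[1],0]
    return r.inv().apply(w-t)/10
def rep():
    s=status.state(); t,r=pose(); p=np.load("pose.npy")
    print("t%.2f"%s['time'],"tcp",t.round(1),"clamp",cl(t).round(1),"F",s['ft_force'].round(1),"w",round(s['width'],1),"g",round(s['grip_force'],1))
    want=R.from_matrix(np.c_[[0,1,0],[1,0,0],[0,0,-1]].__array__()) 
    W=R.from_euler('z',p[2])*want
    print("rotvec(tool)",(r.inv()*W).as_rotvec().round(3),"q",s['q'].round(2))
E
python3 - <<'E'
from h import *
rep(); print(go([-125,0,110]).round(2))
c=optics.camera_params("wrist"); im=optics.grab_frame("wrist")
print(proj(c,R.from_euler('z',np.load('pose.npy')[2]).apply([(-125,-42,50),(-125,42,50),(0,93,69),(0,63,69)])+np.r_[np.load('pose.npy')[:2],0]).round(0).tolist())
cv2.imwrite("pics/w1.png",im[:,:,::-1])
cs=optics.camera_params("scene"); print("pale closed-end corner approx",ray(cs,(428,318),14),ray(cs,(420,352),14))
E
```

```text
t0.10 tcp [ 163.5 -602.5  230.4] clamp [[-374.  -370.4  230.4]] F [-0.1 -0.  -0.6] w 85.3 g 0.0
rotvec(tool) [-0.002 -0.002 -1.216] q [-1.48  0.53  1.43 -0.    1.18 -0.18]
[ 36.21 -26.05  12.11]
[[-57.0, -370.0], [-210.0, -443.0], [-411.0, -981.0], [-331.0, -935.0]]
pale closed-end corner approx [527.32082075   2.39350725  14.        ] [609.25735935  24.71103993  14.        ]
```

View pics/w1.png

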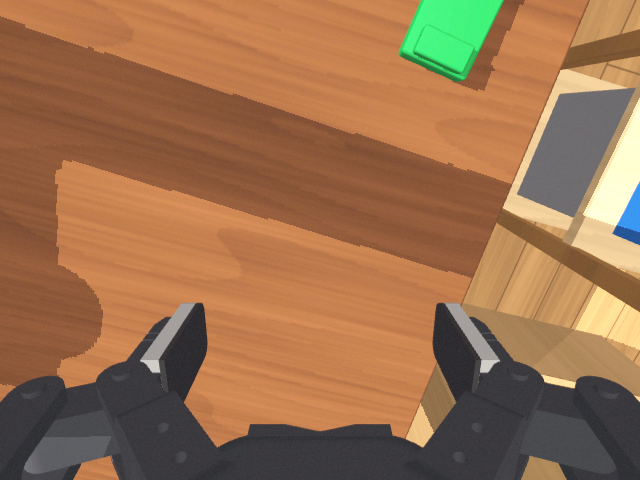

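The arm has not moved: this wrist view shows bare worktop and the green look-alike at (455,40). The rows were refused, probably because each needs all seven keys.

Request:
{"name": "play_rows", "arguments": {"moves": [{"x": 2.6, "y": -1.86, "z": 0.4, "wx": 0, "wy": 0, "wz": 0, "gripper": -1}, {"x": 2.6, "y": -1.86, "z": 0.4, "wx": 0, "wy": 0, "wz": 0, "gripper": -1}, {"x": 2.6, "y": -1.86, "z": 0.4, "wx": 0, "wy": 0, "wz": 0, "gripper": -1}, {"x": 2.6, "y": -1.86, "z": 0.4, "wx": 0, "wy": 0, "wz": 0, "gripper": -1}, {"x": 2.6, "y": -1.86, "z": 0.4, "wx": 0, "wy": 0, "wz": 0, "gripper": -1}, {"x": 2.6, "y": -1.86, "z": 0.4, "wx": 0, "wy": 0, "wz": 0, "gripper": -1}, {"x": 2.6, "y": -1.86, "z": 0.4, "wx": 0, "wy": 0, "wz": 0, "gripper": -1}, {"x": 2.6, "y": -1.86, "z": 0.4, "wx": 0, "wy": 0, "wz": 0, "gripper": -1}]}}

```text
time: 0.82
tcp_pos: [326.1, -403.7, 199.0]
tcp_rot: [-0.0, 0.991, 0.132, -0.0]
ft_force: [-0.2, -0.6, -0.7]
width: 85.6
grip_force: 0.0
```

Request:
{"name": "play_rows", "arguments": {"moves": [{"x": 2.6, "y": -1.86, "z": 0.4, "wx": 0, "wy": 0, "wz": -0.12, "gripper": -1}, {"x": 2.35, "y": -2.16, "z": 0.4, "wx": 0, "wy": 0, "wz": -0.12, "gripper": -1}, {"x": 2.1, "y": -2.45, "z": 0.4, "wx": 0, "wy": 0, "wz": -0.12, "gripper": -1}, {"x": 1.75, "y": -2.65, "z": 0.4, "wx": 0, "wy": 0, "wz": -0.12, "gripper": -1}, {"x": 1.4, "y": -2.85, "z": 0.4, "wx": 0, "wy": 0, "wz": -0.12, "gripper": -1}, {"x": 1.1, "y": -3.0, "z": 0.4, "wx": 0, "wy": 0, "wz": -0.12, "gripper": -1}, {"x": 0, "y": 0, "z": 0, "wx": 0, "wy": 0, "wz": -0.12, "gripper": -1}, {"x": 0, "y": 0, "z": 0, "wx": 0, "wy": 0, "wz": -0.12, "gripper": -1}]}}

```text
time: 1.48
tcp_pos: [338.3, -227.0, 174.9]
tcp_rot: [-0.002, 0.816, 0.578, -0.0]
ft_force: [-0.5, -0.5, 0.5]
width: 85.5
grip_force: 0.0
```

```bash
cat > look.py <<'E'
from h import *
import sys
n=sys.argv[1]; rep(); print("shift to grip-hover",go([-125,0,110]).round(2))
c=optics.camera_params("wrist"); im=optics.grab_frame("wrist")
p=np.load('pose.npy')
u=proj(c,R.from_euler('z',p[2]).apply([(-125,-42,50),(-125,42,50),(12,93,69),(-12,93,69),(12,63,69),(-12,63,69)])+np.r_[p[:2],0])
print(u.round(0).tolist())
cv2.imwrite(f"pics/{n}.png",im[:,:,::-1])
E
python3 look.py w2
```

```text
t1.48 tcp [ 338.3 -227.   174.9] clamp [[-233.7   19.4  174.9]] F [-0.5 -0.5  0.5] w 85.5 g 0.0
rotvec(tool) [-0.003 -0.002 -0.248] q [-0.87  0.34  2.01  0.    0.79 -0.53]
shift to grip-hover [ 0.78 11.03  6.46]
[[483.0, 269.0], [467.0, 157.0], [708.0, 11.0], [664.0, 23.0], [706.0, 67.0], [664.0, 77.0]]
```

Request:
{"name": "play_rows", "arguments": {"moves": [{"x": 0.2, "y": 2.75, "z": 0.6, "wx": 0, "wy": 0, "wz": 0, "gripper": -1}, {"x": 0.2, "y": 2.75, "z": 0.6, "wx": 0, "wy": 0, "wz": 0, "gripper": -1}, {"x": 0.2, "y": 2.75, "z": 0.6, "wx": 0, "wy": 0, "wz": 0, "gripper": -1}, {"x": 0.2, "y": 2.75, "z": 0.6, "wx": 0, "wy": 0, "wz": 0, "gripper": -1}, {"x": 0, "y": 0, "z": 0, "wx": 0, "wy": 0, "wz": -0.124, "gripper": -1}, {"x": 0, "y": 0, "z": 0, "wx": 0, "wy": 0, "wz": -0.124, "gripper": -1}]}}

```text
time: 2.03
tcp_pos: [447.8, -260.6, 150.7]
tcp_rot: [0.0, 0.74, 0.673, 0.0]
ft_force: [-0.5, 0.4, -0.4]
width: 85.6
grip_force: 0.0
```

```bash
python3 look.py w3
```

```text
t2.03 tcp [ 447.8 -260.6  150.7] clamp [[-121.6   -4.3  150.7]] F [-0.5  0.4 -0.4] w 85.6 g 0.0
rotvec(tool) [ 0.001  0.    -0.004] q [-0.74  0.5   1.78  0.    0.86 -0.65]
shift to grip-hover [ 0.43 -0.34  4.07]
[[314.0, 288.0], [312.0, 164.0], [568.0, 71.0], [523.0, 71.0], [558.0, 129.0], [515.0, 129.0]]
```

View pics/w3.png

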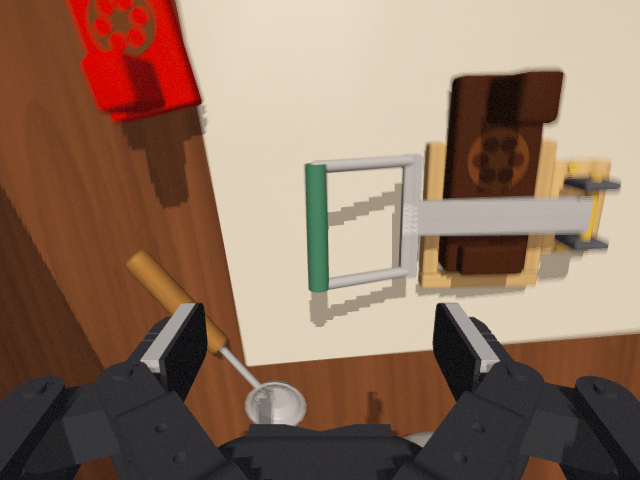

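The wrist view confirms the fit. The grip runs from (318,290) to (316,164), about 2.5 mm further in +x than predicted; the knob is at (540,95), as predicted. I narrow the fingers so one clears the loop's crossbar, then go down.

Request:
{"name": "play_rows", "arguments": {"moves": [{"x": 0.43, "y": -0.14, "z": 0, "wx": 0, "wy": 0, "wz": 0, "gripper": 0.1}, {"x": 0, "y": 0, "z": 1, "wx": 0, "wy": 0, "wz": 0, "gripper": 0.1}, {"x": 0, "y": 0, "z": 1.8, "wx": 0, "wy": 0, "wz": 0, "gripper": 0.1}, {"x": 0, "y": 0, "z": 1.8, "wx": 0, "wy": 0, "wz": 0, "gripper": 0.1}, {"x": 0, "y": 0, "z": 1.8, "wx": 0, "wy": 0, "wz": 0, "gripper": 0.1}, {"x": 0, "y": 0, "z": 1.8, "wx": 0, "wy": 0, "wz": 0, "gripper": 0.1}, {"x": 0, "y": 0, "z": 1.8, "wx": 0, "wy": 0, "wz": 0, "gripper": 0.1}, {"x": 0, "y": 0, "z": 1.8, "wx": 0, "wy": 0, "wz": 0, "gripper": 0.1}]}}

```text
time: 2.75
tcp_pos: [444.5, -255.0, 32.1]
tcp_rot: [-0.0, 0.742, 0.67, -0.0]
ft_force: [0.0, -0.1, 0.8]
width: 38.7
grip_force: 0.0
```

Request:
{"name": "play_rows", "arguments": {"moves": [{"x": 0, "y": 0, "z": 0, "wx": 0, "wy": 0, "wz": 0, "gripper": 0.1}, {"x": 0, "y": 0, "z": 0, "wx": 0, "wy": 0, "wz": 0, "gripper": 0.5}, {"x": 0, "y": 0, "z": 0, "wx": 0, "wy": 0, "wz": 0, "gripper": 1}, {"x": 0, "y": 0, "z": 0, "wx": 0, "wy": 0, "wz": 0, "gripper": 1}, {"x": 0, "y": 0, "z": 0, "wx": 0, "wy": 0, "wz": 0, "gripper": 1}, {"x": 0, "y": 0, "z": 0, "wx": 0, "wy": 0, "wz": 0, "gripper": 1}]}}

```text
time: 3.25
tcp_pos: [446.8, -255.6, 34.2]
tcp_rot: [0.002, 0.741, 0.671, 0.001]
ft_force: [5.3, 3.0, -6.2]
width: 12.2
grip_force: 58.5
```

Run:
```python
import numpy as np
t=np.r_[np.linspace(0,.4,9),np.linspace(.4,1.62,20)[1:]]
y=19*(1-np.cos(t))+2.2*np.sin(t); u=19*np.sin(t)-2.2*(1-np.cos(t))
print(np.c_[t[1:],np.diff(y),-np.diff(u)].round(2).tolist())
```

```text
[[0.05, 0.13, -0.95], [0.1, 0.18, -0.94], [0.15, 0.23, -0.93], [0.2, 0.27, -0.92], [0.25, 0.32, -0.9], [0.3, 0.36, -0.88], [0.35, 0.41, -0.87], [0.4, 0.45, -0.84], [0.46, 0.64, -1.05], [0.53, 0.71, -1.01], [0.59, 0.77, -0.96], [0.66, 0.83, -0.91], [0.72, 0.88, -0.85], [0.79, 0.94, -0.79], [0.85, 0.99, -0.73], [0.91, 1.03, -0.67], [0.98, 1.07, -0.6], [1.04, 1.11, -0.53], [1.11, 1.14, -0.46], [1.17, 1.17, -0.38], [1.23, 1.19, -0.31], [1.3, 1.21, -0.23], [1.36, 1.22, -0.15], [1.43, 1.23, -0.07], [1.49, 1.23, 0.0], [1.56, 1.23, 0.08], [1.62, 1.22, 0.16]]
```

Request:
{"name": "play_rows", "arguments": {"moves": [{"x": 0, "y": 0.13, "z": -0.95, "wx": 0, "wy": 0, "wz": 0, "gripper": 1}, {"x": 0, "y": 0.18, "z": -0.94, "wx": 0, "wy": 0, "wz": 0, "gripper": 1}, {"x": 0, "y": 0.23, "z": -0.93, "wx": 0, "wy": 0, "wz": 0, "gripper": 1}, {"x": 0, "y": 0.27, "z": -0.92, "wx": 0, "wy": 0, "wz": 0, "gripper": 1}, {"x": 0, "y": 0.32, "z": -0.9, "wx": 0, "wy": 0, "wz": 0, "gripper": 1}, {"x": 0, "y": 0.36, "z": -0.88, "wx": 0, "wy": 0, "wz": 0, "gripper": 1}, {"x": 0, "y": 0.41, "z": -0.87, "wx": 0, "wy": 0, "wz": 0, "gripper": 1}, {"x": 0, "y": 0.45, "z": -0.84, "wx": 0, "wy": 0, "wz": 0, "gripper": 1}]}}

```text
time: 3.92
tcp_pos: [469.0, -257.5, 106.3]
tcp_rot: [0.001, 0.741, 0.672, 0.0]
ft_force: [4.0, -0.4, -10.1]
width: 11.9
grip_force: 58.5
```

Run:
```python
from h import *
rep()
cv2.imwrite("pics/s2.png",cv2.resize(optics.grab_frame("scene")[150:330,220:420,::-1],None,fx=3,fy=3))
```

```text
t3.92 tcp [ 469.  -257.5  106.3] clamp [[-100.8    0.8  106.3]] F [  4.   -0.4 -10.1] w 11.9 g 58.5
rotvec(tool) [ 0.001  0.001 -0.008] q [-0.71  0.59  1.77  0.    0.78 -0.61]
```

View pics/s2.png

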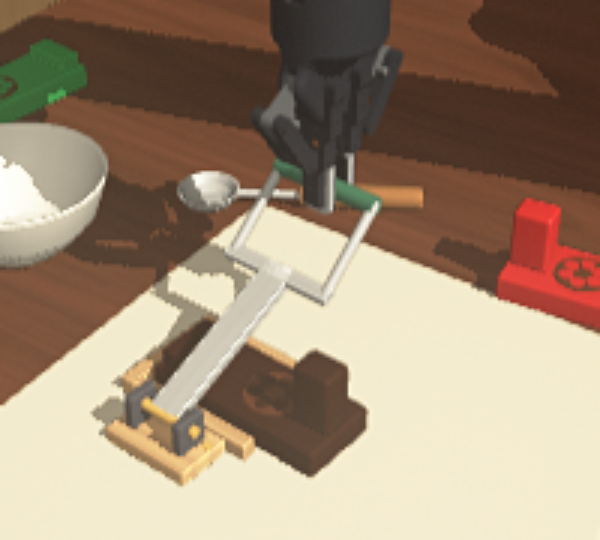

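The bar is rising with the grip held (crop 325,185), and forces are low. I continue along the arc.

Request:
{"name": "play_rows", "arguments": {"moves": [{"x": 0, "y": 0.64, "z": -1.05, "wx": 0, "wy": 0, "wz": 0, "gripper": 1}, {"x": 0, "y": 0.71, "z": -1.01, "wx": 0, "wy": 0, "wz": 0, "gripper": 1}, {"x": 0, "y": 0.77, "z": -0.96, "wx": 0, "wy": 0, "wz": 0, "gripper": 1}, {"x": 0, "y": 0.83, "z": -0.91, "wx": 0, "wy": 0, "wz": 0, "gripper": 1}, {"x": 0, "y": 0.88, "z": -0.85, "wx": 0, "wy": 0, "wz": 0, "gripper": 1}, {"x": 0, "y": 0.94, "z": -0.79, "wx": 0, "wy": 0, "wz": 0, "gripper": 1}, {"x": 0, "y": 0.99, "z": -0.73, "wx": 0, "wy": 0, "wz": 0, "gripper": 1}, {"x": 0, "y": 1.03, "z": -0.67, "wx": 0, "wy": 0, "wz": 0, "gripper": 1}]}}

```text
time: 4.63
tcp_pos: [529.4, -262.3, 175.7]
tcp_rot: [-0.007, 0.74, 0.672, -0.004]
ft_force: [-12.0, 0.4, 6.2]
width: 11.4
grip_force: 58.4
```

Run:
```python
from h import *
rep()
```

```text
t4.63 tcp [ 529.4 -262.3  175.7] clamp [[-40.2   1.4 175.7]] F [-12.    0.4   6.2] w 11.4 g 58.4
rotvec(tool) [-0.016 -0.003 -0.006] q [-0.65  0.56  1.56 -0.01  1.04 -0.55]
```

Forces are small (12 N), so I keep going with a slight outward bias.

Request:
{"name": "play_rows", "arguments": {"moves": [{"x": 0, "y": 1.07, "z": -0.7, "wx": 0, "wy": 0, "wz": 0, "gripper": 1}, {"x": 0, "y": 1.11, "z": -0.63, "wx": 0, "wy": 0, "wz": 0, "gripper": 1}, {"x": 0, "y": 1.14, "z": -0.56, "wx": 0, "wy": 0, "wz": 0, "gripper": 1}, {"x": 0, "y": 1.17, "z": -0.43, "wx": 0, "wy": 0, "wz": 0, "gripper": 1}, {"x": 0, "y": 1.19, "z": -0.35, "wx": 0, "wy": 0, "wz": 0, "gripper": 1}, {"x": 0, "y": 1.21, "z": -0.25, "wx": 0, "wy": 0, "wz": 0, "gripper": 1}, {"x": 0, "y": 1.22, "z": -0.15, "wx": 0, "wy": 0, "wz": 0, "gripper": 1}, {"x": 0, "y": 1.23, "z": -0.07, "wx": 0, "wy": 0, "wz": 0, "gripper": 1}]}}

```text
time: 5.3
tcp_pos: [626.4, -270.5, 209.5]
tcp_rot: [-0.003, 0.741, 0.672, -0.0]
ft_force: [-6.0, 6.4, 9.5]
width: 11.8
grip_force: 63.1
```

Run:
```python
from h import *
rep()
```

```text
t5.30 tcp [ 626.4 -270.5  209.5] clamp [[ 57.2   2.  209.5]] F [-6.   6.4  9.5] w 11.8 g 63.1
rotvec(tool) [-0.006 -0.004 -0.008] q [-0.57  0.63  1.29  0.    1.22 -0.47]
```

Request:
{"name": "play_rows", "arguments": {"moves": [{"x": 0, "y": 1.1, "z": 0, "wx": 0, "wy": 0, "wz": 0, "gripper": 1}, {"x": 0, "y": 1.1, "z": 0.05, "wx": 0, "wy": 0, "wz": 0, "gripper": 1}, {"x": 0, "y": 1.0, "z": 0.1, "wx": 0, "wy": 0, "wz": 0, "gripper": 1}, {"x": 0, "y": 0.8, "z": 0.1, "wx": 0, "wy": 0, "wz": 0, "gripper": 1}, {"x": 0, "y": 0, "z": 0, "wx": 0, "wy": 0, "wz": 0, "gripper": 1}]}}

```text
time: 5.72
tcp_pos: [668.1, -273.9, 205.8]
tcp_rot: [-0.003, 0.741, 0.672, 0.001]
ft_force: [-0.5, 6.5, 5.4]
width: 11.5
grip_force: 64.6
```

Run:
```python
from h import *
rep()
a=cv2.resize(optics.grab_frame("scene")[150:330,220:360,::-1],None,fx=3,fy=3)
b=cv2.resize(optics.grab_frame("side")[140:320,250:370,::-1],None,fx=3,fy=3)
cv2.imwrite("pics/s3.png",np.hstack([a,b]))
```

```text
t5.72 tcp [ 668.1 -273.9  205.8] clamp [[ 99.    2.3 205.8]] F [-0.5  6.5  5.4] w 11.5 g 64.6
rotvec(tool) [-0.003 -0.005 -0.007] q [-0.54  0.69  1.18  0.    1.27 -0.45]
```

View pics/s3.png

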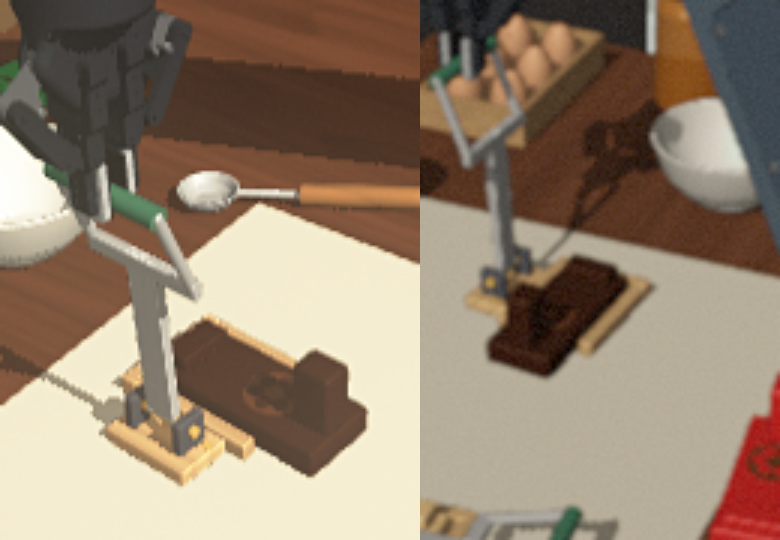

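The bar stands upright at about 1.63 rad: the scene crop shows it from (165,410) to the grip at (105,190). The mould is untouched. I release and rise.

Request:
{"name": "play_rows", "arguments": {"moves": [{"x": 0, "y": 0, "z": 0, "wx": 0, "wy": 0, "wz": 0, "gripper": 0.1}, {"x": 0, "y": 0, "z": 0, "wx": 0, "wy": 0, "wz": 0, "gripper": 0.1}, {"x": 0, "y": 0, "z": 0, "wx": 0, "wy": 0, "wz": 0, "gripper": 0.1}, {"x": 0, "y": 0, "z": 0, "wx": 0, "wy": 0, "wz": 0, "gripper": 0.1}, {"x": 0, "y": 0, "z": -1.5, "wx": 0, "wy": 0, "wz": 0, "gripper": 0.1}, {"x": 0, "y": 0, "z": -1.5, "wx": 0, "wy": 0, "wz": 0, "gripper": 0.1}, {"x": 0, "y": 0, "z": -2, "wx": 0, "wy": 0, "wz": 0, "gripper": 0.1}, {"x": 0, "y": 0, "z": -2, "wx": 0, "wy": 0, "wz": 0, "gripper": 0.1}]}}

```text
time: 6.48
tcp_pos: [668.2, -277.6, 274.3]
tcp_rot: [-0.001, 0.741, 0.671, -0.0]
ft_force: [-0.1, 0.6, -0.6]
width: 38.7
grip_force: 0.0
```

Run:
```python
from h import *
rep(); print(go([0,80,150]).round(2))
```

```text
t6.48 tcp [ 668.2 -277.6  274.3] clamp [[ 99.5  -1.4 274.3]] F [-0.1  0.6 -0.6] w 38.7 g 0.0
rotvec(tool) [-0.001 -0.    -0.009] q [-0.55  0.63  1.1  -0.    1.41 -0.45]
[  8.05 -10.    12.44]
```

Request:
{"name": "play_rows", "arguments": {"moves": [{"x": 2.0, "y": -2.5, "z": 0, "wx": 0, "wy": 0, "wz": 0, "gripper": 0.1}, {"x": 2.0, "y": -2.5, "z": 0, "wx": 0, "wy": 0, "wz": 0, "gripper": 0.1}, {"x": 2.0, "y": -2.5, "z": 0, "wx": 0, "wy": 0, "wz": 0, "gripper": 0.1}, {"x": 2.0, "y": -2.5, "z": 0, "wx": 0, "wy": 0, "wz": 0, "gripper": 0.1}, {"x": 0, "y": 0, "z": 3, "wx": 0, "wy": 0, "wz": 0, "gripper": 0.1}, {"x": 0, "y": 0, "z": 3, "wx": 0, "wy": 0, "wz": 0, "gripper": 0.1}, {"x": 0, "y": 0, "z": 3, "wx": 0, "wy": 0, "wz": 0, "gripper": 0.1}, {"x": 0, "y": 0, "z": 3, "wx": 0, "wy": 0, "wz": 0, "gripper": 0.1}]}}

```text
time: 7.15
tcp_pos: [577.1, -188.3, 153.8]
tcp_rot: [0.001, 0.741, 0.671, 0.0]
ft_force: [0.1, -0.1, -0.3]
width: 38.2
grip_force: 0.0
```

```bash
python3 look.py w4
```

```text
t7.15 tcp [ 577.1 -188.3  153.8] clamp [[  0.7  79.4 153.8]] F [ 0.1 -0.1 -0.3] w 38.2 g 0.0
rotvec(tool) [ 0.002  0.001 -0.008] q [-0.5   0.6   1.55 -0.    0.99 -0.4 ]
shift to grip-hover [ -8.04 -12.51   4.37]
[[153.0, 389.0], [136.0, 287.0], [336.0, 222.0], [297.0, 222.0], [336.0, 268.0], [298.0, 268.0]]
```

View pics/w4.png

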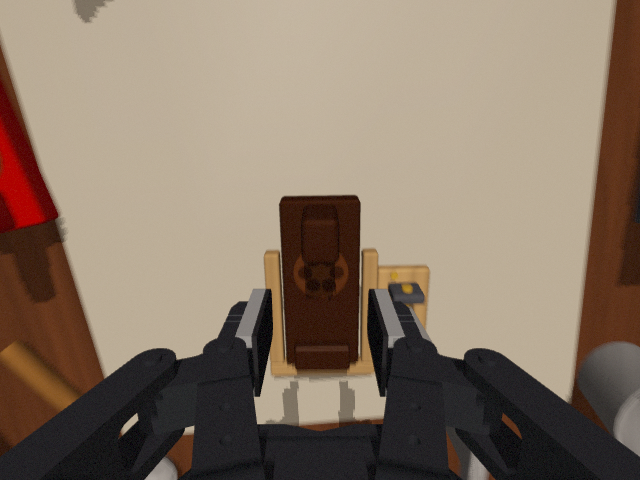

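The knob top is at (320,240), about 2.5 mm beyond the prediction in +x and +y. The mould is straight in the channel with its rib at (322,357) free of the bar. I go down and grip.

Request:
{"name": "play_rows", "arguments": {"moves": [{"x": 0.1, "y": 0.18, "z": 1.9, "wx": 0, "wy": 0, "wz": 0, "gripper": 0.1}, {"x": 0, "y": 0, "z": 2, "wx": 0, "wy": 0, "wz": 0, "gripper": 0.1}, {"x": 0, "y": 0, "z": 2, "wx": 0, "wy": 0, "wz": 0, "gripper": 0.1}, {"x": 0, "y": 0, "z": 2, "wx": 0, "wy": 0, "wz": 0, "gripper": 0.1}, {"x": 0, "y": 0, "z": 2, "wx": 0, "wy": 0, "wz": 0, "gripper": 0.1}, {"x": 0, "y": 0, "z": 1.2, "wx": 0, "wy": 0, "wz": 0, "gripper": 0.1}, {"x": 0, "y": 0, "z": 0.7, "wx": 0, "wy": 0, "wz": 0, "gripper": 0.1}, {"x": 0, "y": 0, "z": 0, "wx": 0, "wy": 0, "wz": 0, "gripper": 0.1}]}}

```text
time: 7.87
tcp_pos: [578.4, -187.0, 35.3]
tcp_rot: [-0.001, 0.741, 0.671, -0.0]
ft_force: [-0.1, -0.3, -0.5]
width: 38.5
grip_force: 0.0
```

Request:
{"name": "play_rows", "arguments": {"moves": [{"x": 0, "y": 0, "z": 0, "wx": 0, "wy": 0, "wz": 0, "gripper": 0.4}, {"x": 0, "y": 0, "z": 0, "wx": 0, "wy": 0, "wz": 0, "gripper": 1}, {"x": 0, "y": 0, "z": 0, "wx": 0, "wy": 0, "wz": 0, "gripper": 1}, {"x": 0, "y": 0, "z": 0, "wx": 0, "wy": 0, "wz": 0, "gripper": 1}, {"x": 0, "y": 0, "z": 0, "wx": 0, "wy": 0, "wz": 0, "gripper": 1}]}}

```text
time: 8.28
tcp_pos: [579.6, -187.3, 37.2]
tcp_rot: [0.001, 0.741, 0.672, 0.0]
ft_force: [0.6, 0.0, 1.4]
width: 23.2
grip_force: 59.5
```

Run:
```python
from h import *
rep()
```

```text
t8.28 tcp [ 579.6 -187.3   37.2] clamp [[ 3.1 80.6 37.2]] F [0.6 0.  1.4] w 23.2 g 59.5
rotvec(tool) [ 0.002  0.001 -0.008] q [-0.5   0.77  1.61  0.    0.76 -0.4 ]
```

Request:
{"name": "play_rows", "arguments": {"moves": [{"x": 0.4, "y": 0, "z": 0, "wx": 0, "wy": 0, "wz": 0, "gripper": 1}, {"x": 0.7, "y": 0, "z": 0, "wx": 0, "wy": 0, "wz": 0, "gripper": 1}, {"x": 0.7, "y": 0, "z": 0, "wx": 0, "wy": 0, "wz": 0, "gripper": 1}, {"x": 0.7, "y": 0, "z": 0, "wx": 0, "wy": 0, "wz": 0, "gripper": 1}, {"x": 0.7, "y": 0, "z": 0, "wx": 0, "wy": 0, "wz": 0, "gripper": 1}, {"x": 0.7, "y": 0, "z": 0, "wx": 0, "wy": 0, "wz": 0, "gripper": 1}, {"x": 0.7, "y": 0, "z": 0, "wx": 0, "wy": 0, "wz": 0, "gripper": 1}, {"x": 0.7, "y": 0, "z": 0, "wx": 0, "wy": 0, "wz": 0, "gripper": 1}]}}

```text
time: 8.95
tcp_pos: [585.4, -134.7, 37.3]
tcp_rot: [0.002, 0.741, 0.672, 0.0]
ft_force: [-0.8, -7.3, 4.7]
width: 23.4
grip_force: 61.4
```

Run:
```python
from h import *
rep()
```

```text
t8.95 tcp [ 585.4 -134.7   37.3] clamp [[  4.2 133.5  37.3]] F [-0.8 -7.3  4.7] w 23.4 g 61.4
rotvec(tool) [ 0.003  0.002 -0.007] q [-0.41  0.76  1.63 -0.    0.74 -0.31]
```

Request:
{"name": "play_rows", "arguments": {"moves": [{"x": 0.7, "y": -0.02, "z": 0, "wx": 0, "wy": 0, "wz": 0, "gripper": 1}, {"x": 0.7, "y": -0.02, "z": 0, "wx": 0, "wy": 0, "wz": 0, "gripper": 1}, {"x": 0.7, "y": -0.02, "z": 0, "wx": 0, "wy": 0, "wz": 0, "gripper": 1}, {"x": 0.7, "y": -0.02, "z": 0, "wx": 0, "wy": 0, "wz": 0, "gripper": 1}, {"x": 0.7, "y": 0, "z": 0, "wx": 0, "wy": 0, "wz": 0, "gripper": 1}, {"x": 0.7, "y": 0, "z": 0, "wx": 0, "wy": 0, "wz": 0, "gripper": 1}, {"x": 0.7, "y": 0, "z": 0, "wx": 0, "wy": 0, "wz": 0, "gripper": 1}, {"x": 0.4, "y": 0, "z": 0, "wx": 0, "wy": 0, "wz": 0, "gripper": 1}]}}

```text
time: 9.62
tcp_pos: [589.7, -80.9, 37.2]
tcp_rot: [0.001, 0.741, 0.672, 0.001]
ft_force: [2.6, -1.1, -2.3]
width: 23.4
grip_force: 60.8
```

Run:
```python
from h import *
rep()
a=cv2.resize(optics.grab_frame("scene")[150:370,220:500,::-1],None,fx=2.8,fy=2.6)
cv2.imwrite("pics/s4.png",a)
```

```text
t9.62 tcp [589.7 -80.9  37.2] clamp [[  3.5 187.5  37.2]] F [ 2.6 -1.1 -2.3] w 23.4 g 60.8
rotvec(tool) [ 0.003  0.001 -0.007] q [-0.32  0.76  1.64 -0.    0.73 -0.23]
```

View pics/s4.png

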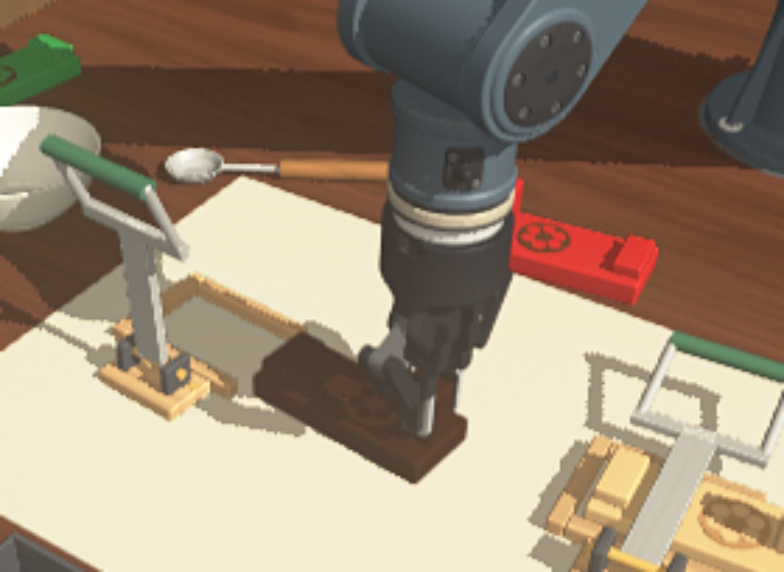

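The mould is about 12 mm clear of the rails (crop: mould end at (265,380), rail ends at (235,390) and (300,325)). The bar is upright and the pale clamp is untouched. I ease down a little, release and rise.

Request:
{"name": "play_rows", "arguments": {"moves": [{"x": 0, "y": 0, "z": 0.1, "wx": 0, "wy": 0, "wz": 0, "gripper": 1}, {"x": 0, "y": 0, "z": 0.1, "wx": 0, "wy": 0, "wz": 0, "gripper": 1}, {"x": 0, "y": 0, "z": 0, "wx": 0, "wy": 0, "wz": 0, "gripper": 1}, {"x": 0, "y": 0, "z": 0, "wx": 0, "wy": 0, "wz": 0, "gripper": 0.1}, {"x": 0, "y": 0, "z": 0, "wx": 0, "wy": 0, "wz": 0, "gripper": 0.1}, {"x": 0, "y": 0, "z": 0, "wx": 0, "wy": 0, "wz": 0, "gripper": 0.1}, {"x": 0, "y": 0, "z": -0.5, "wx": 0, "wy": 0, "wz": 0, "gripper": 0.1}, {"x": 0, "y": 0, "z": -1.5, "wx": 0, "wy": 0, "wz": 0, "gripper": 0.1}]}}

```text
time: 10.33
tcp_pos: [586.2, -80.3, 52.0]
tcp_rot: [-0.003, 0.741, 0.672, -0.001]
ft_force: [-0.5, -1.0, -0.7]
width: 38.8
grip_force: 0.0
```

Request:
{"name": "play_rows", "arguments": {"moves": [{"x": 0, "y": 0, "z": -2, "wx": 0, "wy": 0, "wz": 0, "gripper": 0.1}, {"x": 0, "y": 0, "z": -2.5, "wx": 0, "wy": 0, "wz": 0, "gripper": 0.1}, {"x": 0, "y": 0, "z": -2.5, "wx": 0, "wy": 0, "wz": 0, "gripper": 0.1}, {"x": 0, "y": 0, "z": -2.5, "wx": 0, "wy": 0, "wz": 0, "gripper": 0.1}, {"x": 0, "y": 0, "z": -2.5, "wx": 0, "wy": 0, "wz": 0, "gripper": 0.1}, {"x": 0, "y": 0, "z": 0, "wx": 0, "wy": 0, "wz": 0, "gripper": 0.1}]}}

```text
time: 10.83
tcp_pos: [591.3, -82.0, 179.0]
tcp_rot: [0.004, 0.741, 0.672, 0.002]
ft_force: [-0.0, -0.5, 0.8]
width: 38.2
grip_force: 0.0
```

Run:
```python
from h import *
rep()
a=cv2.resize(optics.grab_frame("scene")[150:370,220:500,::-1],None,fx=2.8,fy=2.6)
cv2.imwrite("pics/s5.png",a)
```

```text
t10.83 tcp [591.3 -82.  179. ] clamp [[  5.3 186.5 179. ]] F [-0.  -0.5  0.8] w 38.2 g 0.0
rotvec(tool) [ 0.009  0.002 -0.008] q [-0.33  0.55  1.56  0.    1.02 -0.23]
```

View pics/s5.png

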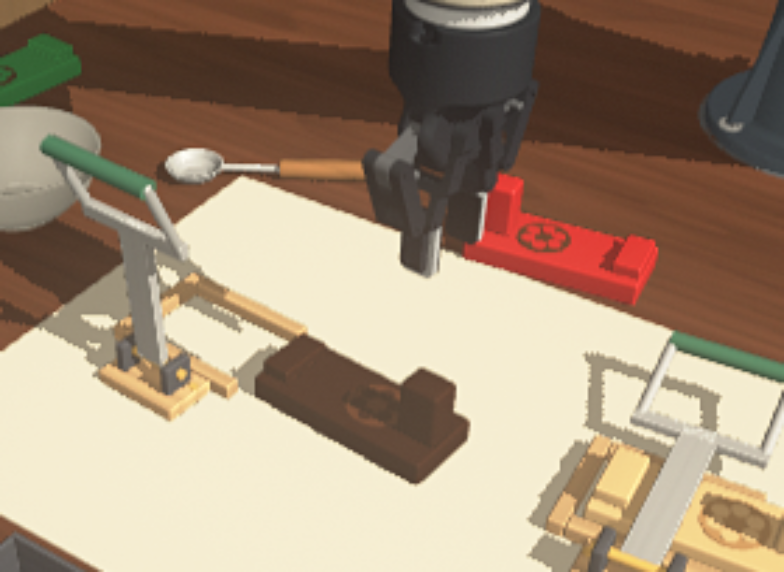

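The mould lies flat and clear of the rails, moved 107 mm so its origin is near y = 132. The bar is upright, the gripper is free and the pale mould is still clamped.

```bash
python3 -c "
from station import order; print(order.job_done())"
```

```text
the job is handed in; nothing more can be done
None
```

I handed the job in at about 11 s: the walnut bar stands open at about 1.63 rad, the walnut mould lies flat about 12 mm clear of its clamp and let go, and the pale mould is still clamped.

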